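# Close the sleeve's canister and take its dust cap back off

## Robot

A 6-joint arm with a two-finger parallel gripper is mounted at the origin on the work surface. World frame = base frame: x ahead of the robot, y to its left, z up, the work surface at z = 0. Lengths are in mm, angles in rad, forces in N, time in s.
With the tool pointing down it reaches from about 275 to 850 mm from the base axis. Payload 5.2 kg.
Tool frame: the origin (TCP) lies at the very end of the fingers, on their centre line; the grasp point (between the pads) lies 19 mm behind it; z points along the fingers, y is the line along which they close (so a half turn about z gives the same grasp; the last joint's range is limited). The gripper opens to 85 mm and grips with 20 to 120 N. Pads are 22 mm wide; open, the fingers measure 114 mm over their backs; the gripper's body (76 mm by 85 mm) begins 54 mm behind the grasp point. The pads swing forward as they close: fully open they stand 13 mm farther back than shut.
Start: joints at [-1.428, 0.259, 1.535, -0, 1.348, -0.203], TCP at [186.443, -517.44, 204.51] pointing down, gripper open.
Joint ranges: [-3.14, 3.14], [-0.91, 2.08], [0.19, 2.58], [-1.22, 4.36], [0.22, 2.71], [-3.12, 3.12]. Speed limits (rad/s): [2.57, 2.57, 3.14, 3.14, 3.14, 3.14].

## Interface

Orientations are given as a unit quaternion [x, y, z, w].
In Python, from cell import manip gives the robot as it stands. The module is installed in compiled form; this text tells all that it offers.
- The arm moves only by the tool move_arm, never from a script. Its argument "motion" is one flat list of numbers, 7 for each row, row after row: the shift along the tool's x, y, z in units of 40 mm (1.0 is 40 mm), then the turn, a rotation vector about the tool's x, y, z in units of 10 degrees (1.0 is 10 degrees), then the opening, from -1 (shut) to 1 (fully open). A call has 1 to 10 rows; each row is the pose to reach, as a shift and turn from the pose commanded when the call began, along the tool's axes at that moment; what a row does not reach only later rows make up. A row lasts 1/8 s, in which the tool goes at most 62.5 mm and 10.7 degrees, less where a joint would pass 70% of its speed; a pose out of reach is approached as far as the arm can. A call with a gripper value outside its range is refused whole. The fingers move at their own pace and stop on an object; "squeeze" is the grip in N (left out, the last holds). Time passes only in rows, so rows that repeat a pose let the fingers close. It gives the time, the measured TCP pose, the force, the opening and the grip force at its end, in the units of the state.
- manip.observe(): the state, without advancing time (a new reading comes with each control period).
- manip.grab_frame(name): name is "scene" or "side" or "wrist"; returns a dict with "color" (420x560x3 uint8, blue, green, red), "mtx" (3x3 intrinsics, pixels), "k1" (the pictures are not rectified: a ray, as slopes to the right and down, at radius r is drawn at 1 + k1 r^2 times it, then the intrinsics apply), "extrinsics" (4x4, takes a point from camera to world coordinates); the wrist camera has in their place "T_tool_cam" (4x4, takes a point from camera to tool coordinates, whose origin is the TCP and whose axes are the flange's). Camera axes: x right, y down, z forward; pixel columns grow to the right and rows downward; lengths in mm; the calibration is good to about 2 mm. A picture is of the moment at which its call begins: read the wrist's pose just before it. There is no depth.
- manip.sign_off(): hands the job in; it is judged then, once.
The state is a dict: "t": time; "joints": joint angles; "dq": joint speeds; "joint_efforts": joint torques, N m; "tool_pos": TCP position; "tool_rot": TCP orientation; "contact_force": force on the tool from outside, world axes, zero at the start; "wrist_torque": the same for the moment, N m; "opening": finger opening in mm; "gripper_force": force on a finger pad.
Only numpy, scipy, OpenCV 4.12 (cv2) and the standard library are available. Lean on these libraries where they do the work, as an engineer would, in place of code of your own. Each camera call takes 0.05 s, during which the arm holds its last target. There are 200 camera calls.

## Task

One of the two open canisters holds a screwgate sleeve (a short round steel tube) and the other holds the stepped gauge block, and the two lids stand nested on the bench. Carry both lids together by the inner lid's knob, seat them fully home on the canister that holds the sleeve without dropping them and let go of the knob, then take the outer dust cap by its collar and lift it off alone, so that the inner lid stays seated, until the cap is wholly clear above the knob. Finish while still holding the cap in the air, level above that canister, and leave everything else where it lies.

Things in the scene. Friction and masses are not known exactly. Their poses are not given: they have to be found in the camera images.
- canister_a: One of two identical round open aluminium canisters, fixed to the bench, upright: outer diameter 80, wall 4, bore 72, rim 55 above the bench, cork-lined inner floor 5 above it, foot ring diameter 92 and 5 high. Origin: centre of the underside, on the bench; z up. Sizes in mm.
- canister_b: The other canister, identical to canister_a. Either of them may hold the sleeve. Sizes in mm.
- inner_lid: Loose aluminium inner lid, 0.2 kg, upright on the bench under the cap. Origin: centre of its underside; z up. Upwards from it: plug, diameter 54 at 0 tapering to 66 at 8, straight to 14; flange diameter 80, 14 to 18; boss diameter 31 to 21; stem diameter 13 to 44; knob to 75. Seated, the flange rests on the canister's rim and the origin is 41 above the bench. Sizes in mm.
- knob (a point): Middle of the inner lid's round black knob: diameter 18, upright on the lid's axis, from 44 to 75 above the lid's underside (this point at 59.5). While nested it sticks 32 out of the cap's collar. Lifting it lifts both lids. Sizes in mm.
- cap: Loose steel outer dust cap, 0.15 kg, resting by gravity on the inner lid's flange, 1.5 side play. Origin: centre of its lower edge, 9 above the inner lid's origin while nested (seated: 5 below the canister's rim); z up. Skirt outer diameter 97, inner 92, from 0 to 12; flat top 9 to 12 with a hole of diameter 34; collar 12 to 34. Sizes in mm.
- collar (a point): Middle of the cap's upright round collar, on the cap's axis, 23 above its lower edge: outer diameter 40, inner 34, from 12 to 34; grip it from outside. The knob passes freely through it. Sizes in mm.
- sleeve: Loose screwgate sleeve: plain steel tube, outer diameter 24, bore 17, 28 high, standing near the middle of the floor of one of the canisters. Origin: centre of its underside. Sizes in mm.
- gauge_block: Loose go/no-go gauge block of black plastic, 40 long, 20 wide stepping to 12, 22 high, lying in the other canister. Origin: underside, mid-length. Sizes in mm.
- punch: Bystander: brass pin punch, 105 long, diameter 11 stepping to 6, lying on the bench along x. Origin: underside, near mid-length. Sizes in mm.
- carabiner_1: Bystander: orange aluminium carabiner lying flat, about 106 by 61, 10 thick. Origin: underside, middle; x along its length. Sizes in mm.
- carabiner_2: Bystander: orange aluminium carabiner lying flat, about 106 by 61, 10 thick. Origin: underside, middle; x along its length. Sizes in mm.
- carabiner_3: Bystander: orange aluminium carabiner lying flat, about 106 by 61, 10 thick. Origin: underside, middle; x along its length. Sizes in mm.
- screwgate: Bystander: chrome steel screwgate carabiner lying flat, about 106 by 61, 14 thick at its sleeve. Origin: underside, middle; x along its length. Sizes in mm.
There are look-alikes about, which are no part of the job. Leave any green or orange look-alike of the inner_lid alone.

How it is judged (in metres and radians):
On the way, in this order (a step that is already met when the one before it is completed fails the run):
1. both lids are lifted together off the bench, the cap still on the inner lid (height (world z) of inner_lid above 0.057 m and z of cap in the frame of inner_lid below 0.016 m and horizontal distance between cap and inner_lid below 0.01 m), for 0.1 s.
2. both lids are seated on the canister that holds the sleeve, the knob let go (((horizontal distance between sleeve and canister_a below 0.03 m and horizontal distance between inner_lid and canister_a below 0.007 m and z of inner_lid in the frame of canister_a between 0.037 and 0.045 m) or (horizontal distance between sleeve and canister_b below 0.03 m and horizontal distance between inner_lid and canister_b below 0.007 m and z of inner_lid in the frame of canister_b between 0.037 and 0.045 m)) and angle between inner_lid's own z axis and vertical below 0.07 rad and z of cap in the frame of inner_lid below 0.016 m and horizontal distance between cap and inner_lid below 0.01 m and contact force between the fingers and inner_lid below 0.05 N), for 0.2 s.
At the end, for the whole second after the job is handed in: Inner lid seated on the sleeve's canister (7 mm sideways, 4 mm in height, 4 degrees), touched by neither fingers nor cap; cap held still in the fingers, its lower edge 80 mm or more above the inner lid's underside, within 60 mm of its axis, tilted under 14 degrees (((horizontal distance between sleeve and canister_a below 0.03 m and horizontal distance between inner_lid and canister_a below 0.007 m and z of inner_lid in the frame of canister_a between 0.037 and 0.045 m) or (horizontal distance between sleeve and canister_b below 0.03 m and horizontal distance between inner_lid and canister_b below 0.007 m and z of inner_lid in the frame of canister_b between 0.037 and 0.045 m)) and angle between inner_lid's own z axis and vertical below 0.07 rad and z of cap in the frame of inner_lid above 0.08 m and horizontal distance between cap and inner_lid below 0.06 m and angle between cap's own z axis and vertical below 0.25 rad and contact force between the fingers and cap above 1 N and contact force between each of the fingers, cap and inner_lid below 0.05 N and linear speed of each of cap, inner_lid below 0.03 m/s); the arm keeps its last pose, push and grip.
It fails at once if the cap taken off the inner lid while that is not seated on the sleeve's canister (z of cap in the frame of inner_lid above 0.02 m and not (((horizontal distance between sleeve and canister_a below 0.03 m and horizontal distance between inner_lid and canister_a below 0.007 m and z of inner_lid in the frame of canister_a between 0.037 and 0.045 m) or (horizontal distance between sleeve and canister_b below 0.03 m and horizontal distance between inner_lid and canister_b below 0.007 m and z of inner_lid in the frame of canister_b between 0.037 and 0.045 m)) and angle between inner_lid's own z axis and vertical below 0.07 rad)).
It fails at once if the lids dropped (let go more than about 15 mm above the seat) (height (world z) of inner_lid above 0.056 m and contact force between the fingers and inner_lid below 0.01 N and contact force between the fingers and cap below 0.01 N).
It fails at once if a bystander moved more than 30 mm (distance of any of carabiner_1, carabiner_2, carabiner_3, screwgate, punch from where it was at the start of the episode above 0.03 m).
It fails at once if the sleeve or the gauge block moved more than 30 mm (distance of any of sleeve, gauge_block from where it was at the start of the episode above 0.03 m).
It also fails if it takes over 48 s, if anything falls off the work surface, if the arm or the gripper's body presses on something with over 40 N, if the wrist force passes 120 N, or if a joint passes its speed limit or range.

## Working session

There is one attempt and no reset: what is moved stays moved. The work goes in short steps, Python scripts to look and compute and a tool call to move; the robot and the scene stay as the last step left them, time stands still between calls to the robot, and variables do not carry over. Pictures are saved under pics/ and viewed, at most 10 in all, crops included, and the job is handed in when it is done.

Besides the shell and the picture viewer there is one more tool, called after "Emit:" as a command line: name --argument value ..., lists and objects as JSON in quotes. move_arm: Moves the arm, as the interface text tells. Its arguments: {"type":"object","properties":{"motion":{"type":"array","items":{"type":"number"}},"squeeze":{"type":"number"}},"required":["motion"]}

```bash
mkdir -p pics; cat > h.py <<'E'
import numpy as np, cv2
from cell import manip
from scipy.spatial.transform import Rotation as R
def pose(s=None):
    s=s or manip.observe(); T=np.eye(4); T[:3,:3]=R.from_quat(s['tool_rot']).as_matrix(); T[:3,3]=s['tool_pos']; return T
def grab(n):
    T=pose(); f=manip.grab_frame(n)
    f['E']=T@np.array(f['T_tool_cam']) if n=='wrist' else np.array(f['extrinsics'])
    return f
def ray(f,uv):
    K=np.array(f['mtx']); d=np.array([(uv[0]-K[0,2])/K[0,0],(uv[1]-K[1,2])/K[1,1]]); p=d.copy()
    for _ in range(30): p=d/(1+f['k1']*(p@p))
    E=f['E']; v=E[:3,:3]@np.array([p[0],p[1],1]); return E[:3,3],v/np.linalg.norm(v)
def plane(f,uv,z):
    o,v=ray(f,uv); return o+v*(z-o[2])/v[2]
def tri(rays):
    A=sum(np.eye(3)-np.outer(v,v) for o,v in rays); b=sum((np.eye(3)-np.outer(v,v))@o for o,v in rays); return np.linalg.solve(A,b)
def proj(f,P):
    E=f['E'];p=E[:3,:3].T@(np.array(P,float)-E[:3,3]);p=p[:2]/p[2];p=p*(1+f['k1']*(p@p));K=np.array(f['mtx']);return np.array([p[0]*K[0,0]+K[0,2],p[1]*K[1,1]+K[1,2]])
def togo(P,yaw_dir=None):
    T=pose(); return np.round(T[:3,:3].T@(np.array(P)-T[:3,3])/40,3)
E
python3 - <<'E'
from h import *
import pickle
s=manip.observe();print({k:np.round(v,3) for k,v in s.items()});print(pose()[:3,:3].round(2))
F={}
for n in('scene','side','wrist'):
    f=grab(n);F[n]=f;cv2.imwrite(f'pics/{n}0.png',f['color']);print(n,f['E'].round(2),f['mtx'],f['k1'])
pickle.dump(F,open('F.pkl','wb'))
E
```

```text
{'t': np.float64(0.0), 'joints': array([-1.428,  0.259,  1.536, -0.   ,  1.348, -0.203]), 'dq': array([-0.   , -0.   , -0.   ,  0.   ,  0.001, -0.   ]), 'joint_efforts': array([ 0.0000e+00, -4.4603e+01, -2.9057e+01, -0.0000e+00,  1.2000e-02,
        0.0000e+00]), 'tool_pos': array([ 186.345, -516.859,  203.674]), 'tool_rot': array([ 0.985,  0.172,  0.   , -0.001]), 'contact_force': array([ 0.528, -0.02 , -0.18 ]), 'wrist_torque': array([-0.027,  0.002,  0.038]), 'gripper_force': np.float64(0.0), 'opening': np.float64(85.259)}
[[ 0.94  0.34 -0.  ]
 [ 0.34 -0.94  0.  ]
 [ 0.   -0.   -1.  ]]
scene [[-1.30000e-01  8.30000e-01 -5.50000e-01  1.19579e+03]
 [ 9.90000e-01  1.10000e-01 -8.00000e-02  1.06160e+02]
 [-0.00000e+00 -5.50000e-01 -8.30000e-01  1.02217e+03]
 [ 0.00000e+00  0.00000e+00  0.00000e+00  1.00000e+00]] [[411.41215112   0.         282.57671765]
 [  0.         411.41215112 206.26836356]
 [  0.           0.           1.        ]] -0.08083800091445359
side [[-9.8000e-01 -1.4000e-01  1.2000e-01  4.4834e+02]
 [-1.8000e-01  7.4000e-01 -6.5000e-01  7.3689e+02]
 [ 0.0000e+00 -6.6000e-01 -7.5000e-01  8.9931e+02]
 [ 0.0000e+00  0.0000e+00  0.0000e+00  1.0000e+00]] [[455.71430925   0.         277.82144414]
 [  0.         455.71430925 209.03129143]
 [  0.           0.           1.        ]] -0.15306949335251208
wrist [[ 3.4000e-01 -9.0000e-01 -2.8000e-01  2.5698e+02]
 [-9.4000e-01 -3.2000e-01 -1.0000e-01 -4.9233e+02]
 [-0.0000e+00  2.9000e-01 -9.6000e-01  3.7281e+02]
 [ 0.0000e+00  0.0000e+00  0.0000e+00  1.0000e+00]] [[342.05810074   0.         277.99670653]
 [  0.         342.05810074 209.3536002 ]
 [  0.           0.           1.        ]] 0.00251438156250022
```

View pics/scene0.png

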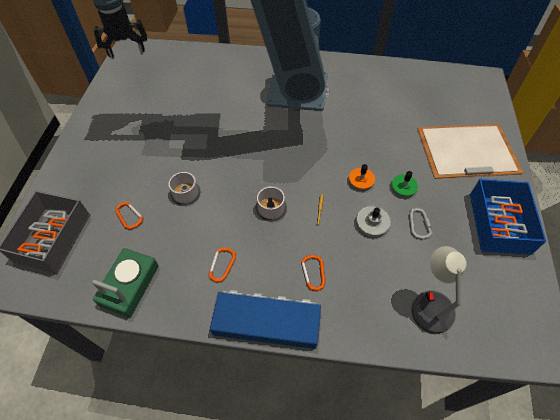

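View pics/side0.png

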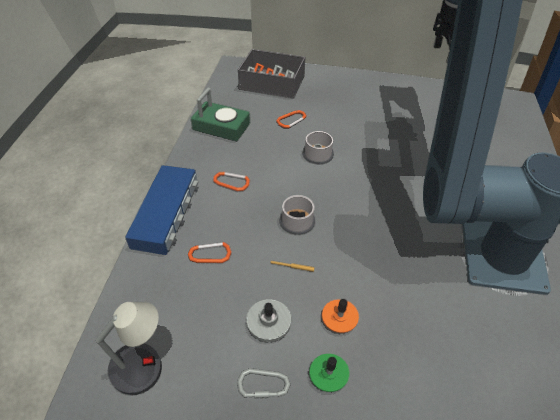

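Candidates in the scene image:
- Silver nested lids with a collar at (374,219), which fit the description.
- Orange look-alike at (362,178) and green look-alike at (405,185), both rejected.
- Canisters at (183,187) and (270,203). The second seems to hold something black, so I'm checking both in crops.

```bash
python3 - <<'E'
from h import *
import pickle
F=pickle.load(open('F.pkl','rb'))
def c(n,u,v,r=28): return cv2.resize(F[n]['color'][v-r:v+r,u-r:u+r],(260,260),interpolation=cv2.INTER_CUBIC)
cv2.imwrite('pics/m.png',np.vstack([np.hstack([c('scene',183,187),c('scene',270,203),c('scene',374,219)]),np.hstack([c('side',319,146),c('side',298,213),c('side',268,315)])]))
E
```

```text
(no output)
```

View pics/m.png

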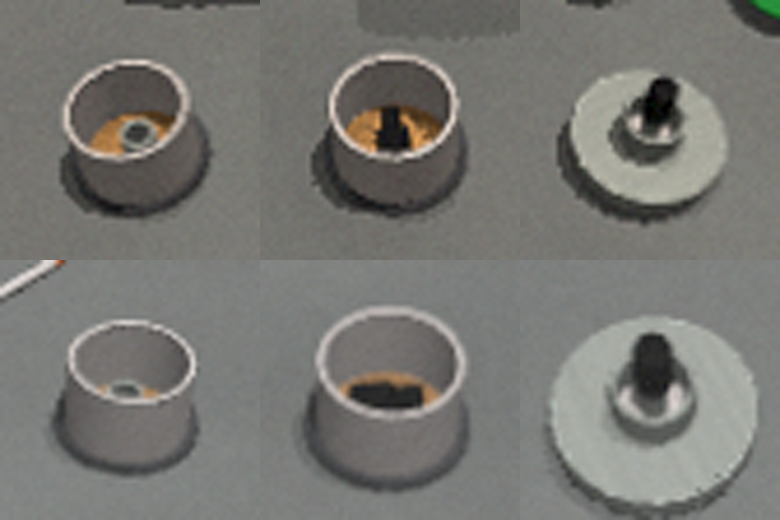

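The sleeve (pale ring) is in the canister at scene (182,183), side (319,141). The black gauge block is in the other one. The lids at scene (374,219) show a steel cap, collar and black knob, so that choice holds. Next I measure positions.

```bash
cat >> h.py <<'E'
from scipy.optimize import least_squares
def circ(P,r=None):
    P=np.array(P)[:,:2];m=P.mean(0)
    g=lambda x:np.hypot(P[:,0]-x[0],P[:,1]-x[1])-(x[2] if r is None else r)
    s=least_squares(g,[*m,40] if r is None else m,loss='soft_l1',f_scale=1.5);return s.x.round(1),np.abs(g(s.x)).mean().round(2)
def mask(f,u,v,r,lo,hi=256,big=True):
    g=f['color'].astype(int);m=((g.min(2)>=lo)&(g.max(2)<hi)).astype(np.uint8)
    w=np.zeros_like(m);cv2.circle(w,(u,v),r,1,-1);m*=w
    n,l,st,_=cv2.connectedComponentsWithStats(m);k=1+st[1:,4].argmax();return (l==k).astype(np.uint8)
def outl(m):
    c=max(cv2.findContours(m,cv2.RETR_EXTERNAL,cv2.CHAIN_APPROX_NONE)[0],key=len);return cv2.convexHull(c)[:,0].astype(float)
E
python3 - <<'E'
from h import *
import pickle
F=pickle.load(open('F.pkl','rb'))
for n,rim,cap in(('scene',(183,183,19),(374,219,22)),('side',(319,141,18),(268,320,26))):
    f=F[n]
    for lo in(125,145,165):
        m=mask(f,*rim,lo);o=outl(m);e=circ([plane(f,p,55) for p in o]);print(n,'rim',lo,m.sum(),len(o),*e,circ([plane(f,p,55) for p in o],40))
    for lo in(115,125,135):
        m=mask(f,*cap,lo);o=outl(m);print(n,'cap',lo,m.sum(),*circ([plane(f,p,21) for p in o]),circ([plane(f,p,21) for p in o],48.5))
    m=mask(f,cap[0],cap[1]-6,18,0,60);ys,xs=np.nonzero(m);print('knob',m.sum(),xs.mean(),ys.mean(),plane(f,(xs.mean(),ys.mean()),62).round(1))
E
```

```text
scene rim 125 114 18 [ 513.2 -288.9   40.1] 0.48 (array([ 513.2, -288.8]), np.float64(0.5))
scene rim 145 78 17 [ 513.3 -288.8   39.3] 0.37 (array([ 513.4, -288.9]), np.float64(0.69))
scene rim 165 6 2 [ 476.5 -293.     7.6] 0.0 (array([ 515.4, -288.1]), np.float64(0.0))
scene cap 115 932 [546.2 277.8  70.4] 4.87 (array([551.1, 293.5]), np.float64(18.39))
scene cap 125 543 [549.5 279.5  48.8] 0.47 (array([549.5, 279.5]), np.float64(0.54))
scene cap 135 510 [550.7 279.5  47.8] 0.37 (array([550.8, 279.7]), np.float64(0.72))
knob 69 375.231884057971 212.94202898550725 [554.5 277.4  62. ]
side rim 125 304 16 [ 516.1 -301.5   54.7] 3.72 (array([ 518.2, -310.1]), np.float64(14.1))
side rim 145 82 16 [ 512.3 -286.8   39.8] 0.5 (array([ 512.3, -286.9]), np.float64(0.51))
side rim 165 15 5 [ 518.5 -286.9   33.2] 0.26 (array([ 511.2, -284.4]), np.float64(0.79))
side cap 115 1679 [549.8 283.3  58.7] 2.17 (array([549.4, 285.3]), np.float64(10.26))
side cap 125 1517 [550.2 284.4  58.8] 1.98 (array([544.3, 285.7]), np.float64(10.09))
side cap 135 1084 [549.4 280.9  48.2] 0.4 (array([549.4, 280.9]), np.float64(0.46))
knob 95 268.10526315789474 309.5052631578947 [549.1 282.7  62. ]
```

```bash
python3 - <<'E'
from h import *
print(togo([550,280,210]))
E
```

```text
[ 15.305 -15.665  -0.127]
```

Emit:
move_arm --motion '[7.6,-7.8,-0.6,0,0,0,1,15.3,-15.65,-0.6,0,0,0,1,15.3,-15.65,-0.6,0,0,0,1,15.3,-15.65,-0.6,0,0,0,1,15.3,-15.65,-0.6,0,0,0,1,15.3,-15.65,-0.6,0,0,0,1,15.3,-15.65,-0.6,0,0,0,1,15.3,-15.65,-0.6,0,0,0,1,15.3,-15.65,-0.6,0,0,0,1,15.3,-15.65,-0.6,0,0,0,1]'

```text
t: 1.4
tool_pos: [446.3, 53.0, 222.3]
tool_rot: [0.985, 0.172, 0.0, 0.0]
contact_force: [1.1, -0.6, 0.3]
opening: 85.4
gripper_force: 0.0
```

Emit:
move_arm --motion '[4.37,-4.46,0.3,0,0,0,1,4.37,-4.46,0.3,0,0,0,1,4.37,-4.46,0.3,0,0,0,1,4.37,-4.46,0.3,0,0,0,1,4.37,-4.46,0.3,0,0,0,1,4.37,-4.46,0.3,0,0,0,1,4.37,-4.46,0.3,0,0,0,1,4.37,-4.46,0.3,0,0,0,1]'

```text
t: 2.4
tool_pos: [549.8, 276.8, 210.9]
tool_rot: [0.985, 0.171, 0.0, 0.0]
contact_force: [-0.3, 0.2, -0.4]
opening: 85.4
gripper_force: 0.0
```

```bash
python3 - <<'E'
from h import *
print(pose()[:3,3].round(1))
f=grab('wrist');im=f['color'].copy();print(proj(f,[550,280,21]))
cv2.imwrite('pics/w1.png',im)
for lo in(110,125,140):
    c=proj(f,[550,280,21]).astype(int);m=mask(f,*map(int,c),125,lo);o=outl(m);q=[plane(f,p,21) for p in o];print(lo,m.sum(),*circ(q),circ(q,48.5))
print(togo([550,280,150]))
E
```

```text
[549.8 276.8 210.9]
[274.58066052 176.4704012 ]
110 38197 [536.8 275.  135.7] 0.75 (array([576.5, 333.5]), np.float64(76.04))
125 16163 [508.6 289.7 126.3] 14.14 (array([539. , 266.2]), np.float64(70.11))
140 9825 [489.1 271.4 108.8] 7.88 (array([545.6, 240.7]), np.float64(43.19))
[ 0.027 -0.072  1.521]
```

View pics/w1.png

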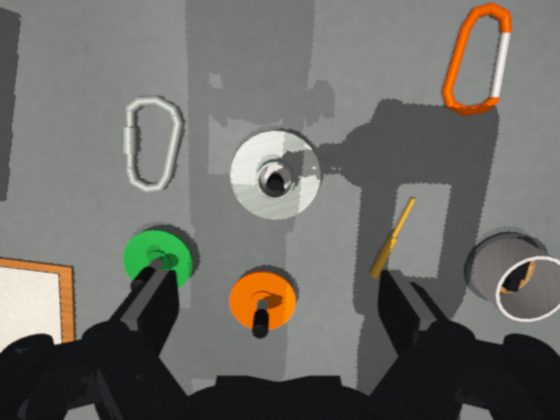

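The nested lids are centred at about (275,175), with the knob top at (275,184). The orange lid at (263,300) and green lid at (158,260) stay clear of the gripper.

```bash
python3 - <<'E'
from h import *
f=grab('wrist')
for lo in(120,135,150,165):
    m=mask(f,275,175,52,lo);o=outl(m);q=[plane(f,p,21) for p in o];print(lo,m.sum(),*circ(q),circ(q,48.5))
m=mask(f,275,182,20,0,50);ys,xs=np.nonzero(m);print(m.sum(),xs.mean(),ys.mean(),plane(f,(xs.mean(),ys.mean()),66).round(1))
print(plane(f,(275,184),75))
E
```

```text
120 6787 [549.4 279.4  55.8] 0.28 (array([547.4, 283.8]), np.float64(7.05))
135 5389 [551.6 278.8  54.3] 2.78 (array([549.9, 279.7]), np.float64(4.63))
150 4596 [550.1 280.   48.1] 0.39 (array([550.2, 279.9]), np.float64(0.54))
165 4301 [550.2 279.9  47.6] 0.41 (array([550.1, 279.6]), np.float64(0.86))
252 275.3015873015873 183.22222222222223 [553.1 280.1  66. ]
[554.21382468 280.7048411   75.        ]
```

Emit:
move_arm --motion '[0.05,-0.06,1.5,0,0,0,0.2,0.05,-0.06,2.7,0,0,0,0,0.05,-0.06,3.5,0,0,0,0,0.05,-0.06,4.0,0,0,0,0,0.05,-0.06,4.0,0,0,0,0,0.05,-0.06,4.0,0,0,0,0]' --squeeze 40

```text
t: 3.25
tool_pos: [551.8, 280.9, 51.4]
tool_rot: [0.985, 0.172, 0.001, -0.0]
contact_force: [-0.7, -0.0, 1.0]
opening: 42.7
gripper_force: 0.0
```

```bash
python3 - <<'E'
from h import *
print(pose()[:3,3].round(1),togo([551,280,49]),manip.observe()['opening'])
f=grab('wrist');g=grab('side');cv2.imwrite('pics/w2.png',np.hstack([f['color'][100:400,130:430],cv2.resize(g['color'][260:360,210:330],(360,300))]))
E
```

```text
[551.8 280.9  51.4] [-0.025  0.015  0.059] 42.71652158473021
```

View pics/w2.png

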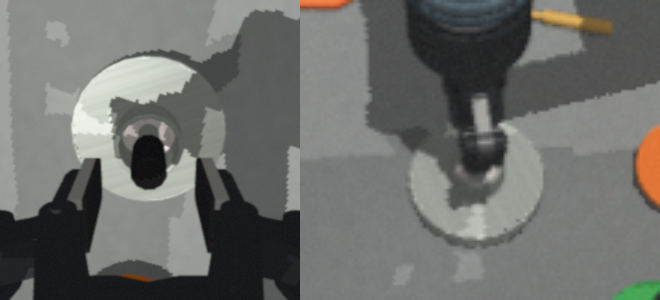

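The knob stands midway between the fingers, at about (149,160) in the crop, with the collar below the tips. Closing.

Emit:
move_arm --motion '[-0.02,0,0.03,0,0,0,-1,-0.02,0,0.03,0,0,0,-1,-0.02,0,0.03,0,0,0,-1,-0.02,0,0.03,0,0,0,-1,-0.02,0,0.03,0,0,0,-1,-0.02,0,0.03,0,0,0,-1]' --squeeze 60

```text
t: 4.1
tool_pos: [550.2, 280.6, 48.9]
tool_rot: [0.985, 0.172, -0.0, -0.0]
contact_force: [-0.1, -0.5, 0.3]
opening: -0.4
gripper_force: 0.0
```

The fingers shut on nothing, so I'm looking again.

```bash
python3 - <<'E'
from h import *
print(pose()[:3,3].round(1),manip.observe()['opening'])
f=grab('wrist');g=grab('side');s=grab('scene');print(np.array(f['E'])[:3].round(2),proj(f,[551,280,49]),proj(f,[551,280,75]),proj(f,[551,280,21]),proj(f,[551,280,43]))
cv2.imwrite('pics/w3.png',np.hstack([f['color'][100:400,130:430],np.vstack([cv2.resize(g['color'][260:350,210:318],(360,300)),cv2.resize(s['color'][170:260,320:428],(360,300))])[:600]] if 0 else [f['color'][100:400,130:430],cv2.resize(g['color'][260:360,228:310],(246,300)),cv2.resize(s['color'][165:265,333:415],(246,300))]))
E
```

```text
[550.2 280.6  48.9] -0.4098685888458757
[[ 3.4000e-01 -9.0000e-01 -2.8000e-01  6.2074e+02]
 [-9.4000e-01 -3.2000e-01 -1.0000e-01  3.0548e+02]
 [ 0.0000e+00  2.9000e-01 -9.6000e-01  2.1793e+02]] [278.53455554 249.09159522] [278.62465939 271.83204083] [278.46137735 230.62128482] [278.51712913 244.6932644 ]
```

View pics/w3.png

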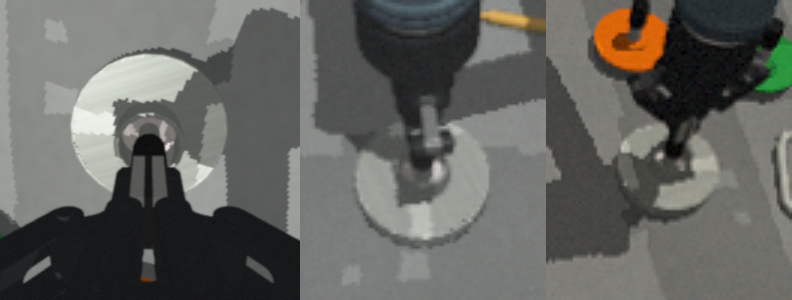

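The gap is fully shut and the cap hasn't moved. Triangulating the knob from the original views will show which way the fingers missed.

```bash
python3 - <<'E'
from h import *
import pickle
F=pickle.load(open('F.pkl','rb'))
for n,uv in(('scene',(374,213)),('side',(268,309))):
    m=mask(F[n],*uv,18,0,70);ys,xs=np.nonzero(m);print(n,m.sum(),xs.min(),xs.max(),ys.min(),ys.max(),xs.mean(),ys.mean())
    for z in(44,59.5,75): print(z,proj(F[n],[550.1,279.9,z]).round(1))
a=ray(F['scene'],(377,209)),ray(F['side'],(269,305));print('top tri',tri(a).round(1))
g=grab('side');s=grab('scene')
for n,f in(('side',g),('scene',s)):print(n,'tcp px',proj(f,[550.2,280.6,48.9]).round(1))
import cv2
w=grab('wrist')
def c(f,u,v,r): return cv2.resize(f['color'][v-r:v+r,u-r:u+r],(390,390),interpolation=cv2.INTER_CUBIC)
cv2.imwrite('pics/w4.png',np.hstack([c(g,268,310,28),c(w,278,260,60)]))
E
```

```text
scene 78 370 379 208 219 375.37179487179486 213.2948717948718
44 [375.  215.2]
59.5 [376.  212.2]
75 [377.  209.2]
side 100 264 273 303 316 268.08 309.71
44 [268.  312.5]
59.5 [267.9 308.9]
75 [267.8 305.2]
top tri [548.4 279.4  74.3]
side tcp px [267.9 311.6]
scene tcp px [375.5 214.3]
```

View pics/w4.png

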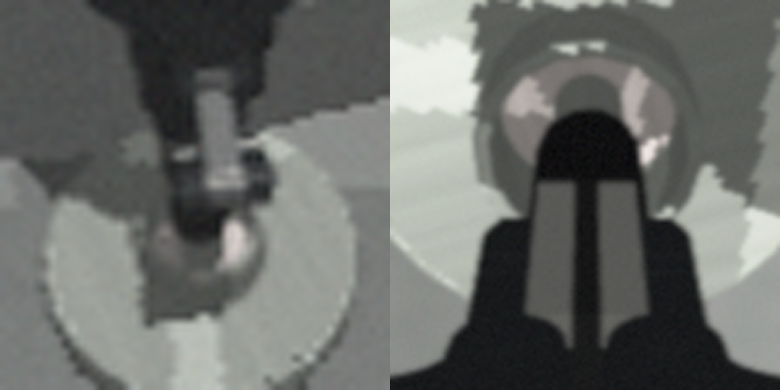

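The tips are at the right place in plan, but the picture puts them at about z≈78. They closed just over the knob's top (75). That is roughly 30 mm higher than the TCP reading suggests. I'll open beyond the collar width, which is safe either way, and go 24 mm lower.

Emit:
move_arm --motion '[0,0,0,0,0,0,0.3,0,0,0,0,0,0,0.3,0,0,0,0,0,0,0.3,0,0,0,0,0,0,0.3,0,0,0.3,0,0,0,0.3,0,0,0.5,0,0,0,0.3,0,0,0.6,0,0,0,0.3,0,0,0.6,0,0,0,0.3]'

```text
t: 5.4
tool_pos: [549.8, 280.5, 24.3]
tool_rot: [0.985, 0.172, -0.001, 0.0]
contact_force: [-0.6, 0.3, -0.0]
opening: 55.7
gripper_force: 0.0
```

```bash
python3 - <<'E'
from h import *
print(pose()[:3,3].round(1),manip.observe()['opening'],manip.observe()['contact_force'])
f=grab('wrist');g=grab('side')
def c(f,u,v,r): return cv2.resize(f['color'][v-r:v+r,u-r:u+r],(390,390),interpolation=cv2.INTER_CUBIC)
cv2.imwrite('pics/w5.png',np.hstack([c(g,268,310,40),c(f,278,270,130)]))
E
```

```text
[549.8 280.5  24.3] 55.70124445217006 [-0.56544847  0.33409447 -0.01283684]
```

View pics/w5.png

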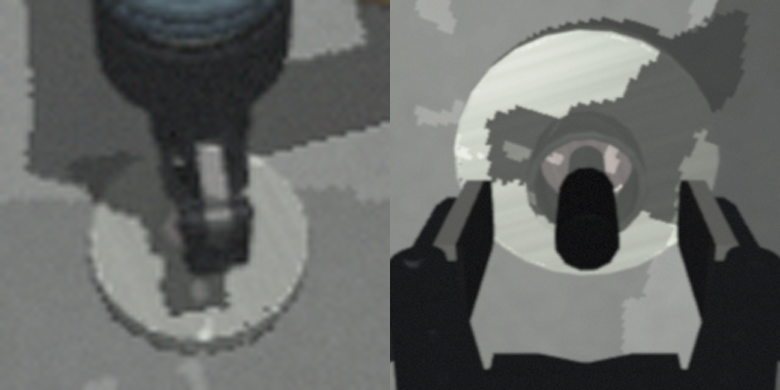

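The knob now stands between the pads (right panel (588,215)), clear of both. The tips sit about 30 mm above the reported TCP, consistent with before. I'm going 6 mm lower and closing.

Emit:
move_arm --motion '[0,0,0.15,0,0,0,0,0,0,0.15,0,0,0,-1,0,0,0.15,0,0,0,-1,0,0,0.15,0,0,0,-1,0,0,0.15,0,0,0,-1,0,0,0.15,0,0,0,-1,0,0,0.15,0,0,0,-1]' --squeeze 60

```text
t: 6.38
tool_pos: [550.1, 280.6, 18.9]
tool_rot: [0.985, 0.172, -0.0, 0.0]
contact_force: [-0.3, -0.6, -1.8]
opening: 16.1
gripper_force: 58.5
```

Gripped. Lifting gently.

Emit:
move_arm --motion '[0,0,-0.1,0,0,0,-1,0,0,-0.4,0,0,0,-1,0,0,-0.9,0,0,0,-1,0,0,-1.6,0,0,0,-1,0,0,-2.4,0,0,0,-1,0,0,-3.0,0,0,0,-1,0,0,-3.3,0,0,0,-1,0,0,-3.4,0,0,0,-1,0,0,-3.4,0,0,0,-1]'

```text
t: 7.5
tool_pos: [549.8, 280.5, 154.4]
tool_rot: [0.985, 0.172, -0.001, 0.0]
contact_force: [-1.2, 0.8, -3.2]
opening: 16.5
gripper_force: 58.7
```

```bash
python3 - <<'E'
from h import *
s=manip.observe();print(pose(s)[:3,3].round(1),s['opening'],s['contact_force'],s['gripper_force'])
print(togo([512.8,-287.8,155]), togo([513,0,155]))
E
```

```text
[549.8 280.5 154.4] 16.465112198561755 [-1.17153136  0.78925038 -3.24085094] 58.670119643211365
[-5.6850e+00  1.3053e+01 -1.0000e-02] [-3.242  6.286 -0.013]
```

Emit:
move_arm --motion '[-0.11,0.26,0,0,0,0,-1,-0.34,0.78,0,0,0,0,-1,-0.63,1.44,0,0,0,0,-1,-0.97,2.22,0,0,0,0,-1,-1.31,3.0,0,0,0,0,-1,-1.65,3.79,0,0,0,0,-1,-1.99,4.57,0,0,0,0,-1,-2.33,5.35,0,0,0,0,-1,-2.67,6.13,0,0,0,0,-1,-3.01,6.92,0,0,0,0,-1]'

```text
t: 8.75
tool_pos: [529.5, -23.0, 154.7]
tool_rot: [0.985, 0.172, -0.0, 0.0]
contact_force: [1.3, 0.2, -3.1]
opening: 16.3
gripper_force: 58.7
```

Emit:
move_arm --motion '[-0.34,0.78,0,0,0,0,-1,-0.68,1.57,0,0,0,0,-1,-1.02,2.35,0,0,0,0,-1,-1.37,3.13,0,0,0,0,-1,-1.71,3.92,0,0,0,0,-1,-2.05,4.7,0,0,0,0,-1,-2.33,5.35,0,0,0,0,-1,-2.53,5.8,0,0,0,0,-1,-2.64,6.05,0,0,0,0,-1,-2.67,6.13,0,0,0,0,-1]'

```text
t: 10.0
tool_pos: [513.0, -287.8, 154.8]
tool_rot: [0.985, 0.172, -0.0, -0.0]
contact_force: [-0.3, 0.2, -3.4]
opening: 16.0
gripper_force: 58.7
```

Emit:
move_arm --motion '[0,0,0,0,0,0,-1,0,0,0,0,0,0,-1,0,0,0,0,0,0,-1]'

```text
t: 10.38
tool_pos: [513.5, -286.7, 155.0]
tool_rot: [0.985, 0.173, 0.0, -0.0]
contact_force: [1.2, -0.1, -3.1]
opening: 16.6
gripper_force: 58.7
```

```bash
python3 - <<'E'
from h import *
s=manip.observe();print(pose(s)[:3,3].round(1),s['opening'],s['contact_force'],s['gripper_force'],s['t'])
print(togo([512.8,-287.8,155]))
g=grab('side');c=grab('scene');f=grab('wrist')
for n,q in(('scene',c),('side',g)):
    print(n,proj(q,[513,-288,55]),proj(q,[513,-288,155]))
    uv=proj(q,[512.8,-287.8,157]).astype(int)
    for lo in(125,145,165):
        m=mask(q,*map(int,uv),30,lo);o=outl(m);e=[plane(q,p,157) for p in o];print(lo,m.sum(),*circ(e),circ(e,48.5))
a=c['color'][90:240,110:260];b=g['color'][40:190,245:395]
cv2.imwrite('pics/w6.png',np.hstack([cv2.resize(a,(390,390)),cv2.resize(b,(390,390))]))
E
```

```text
[ 513.5 -286.7  155. ] 16.58128494733819 [ 1.16412351 -0.07749611 -3.09156919] 58.70646357536316 10.375
[-0.026  0.019  0.001]
scene [181.8684031  181.82103418] [174.43188438 160.00780653]
125 122 [ 518.8 -280.1   39.2] 2.37 (array([ 511.9, -289.8]), np.float64(2.87))
145 5 [ 496.6 -328.5    3.2] 0.53 (array([ 540.9, -346.6]), np.float64(1.13))
165 1 [ 508.4 -291.9   24.2] 0.0 (array([ 525.5, -309.1]), np.float64(0.0))
side [318.77990011 138.88029791] [321.21789053 110.61257414]
125 98 [ 514.2 -283.6   44.8] 3.1 (array([ 511.6, -287.1]), np.float64(3.19))
145 70 [ 494.6 -299.7   25.4] 1.01 (array([ 528.1, -303. ]), np.float64(5.37))
165 1 [ 506.8 -338.6   24.4] 0.0 (array([ 523.9, -355.6]), np.float64(0.0))
```

View pics/w6.png

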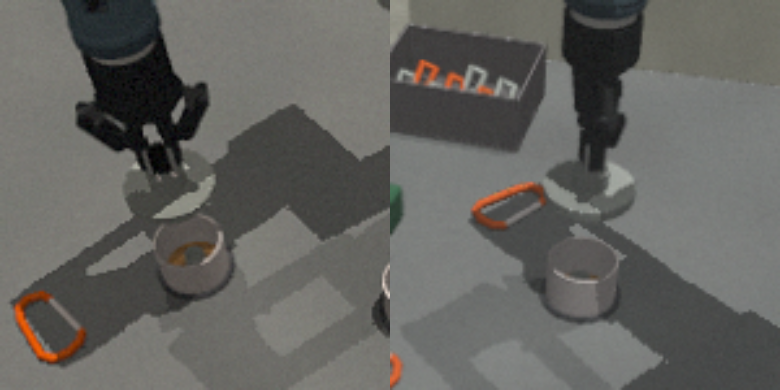

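Both lids are held level, left panel (170,190), with the sleeve canister below at (192,255) and the sleeve visible inside. Lowering.

Emit:
move_arm --motion '[-0.02,0.02,0.2,0,0,0,-1,-0.02,0.02,0.6,0,0,0,-1,-0.02,0.02,1.1,0,0,0,-1,-0.02,0.02,1.5,0,0,0,-1,-0.02,0.02,1.8,0,0,0,-1,-0.02,0.02,2.0,0,0,0,-1,-0.02,0.02,2.1,0,0,0,-1,-0.02,0.02,2.18,0,0,0,-1,-0.02,0.02,2.22,0,0,0,-1,-0.02,0.02,2.22,0,0,0,-1]'

```text
t: 11.78
tool_pos: [513.0, -288.6, 66.4]
tool_rot: [0.985, 0.172, 0.0, 0.0]
contact_force: [0.5, 0.3, -2.8]
opening: 16.2
gripper_force: 58.7
```

Emit:
move_arm --motion '[0,0,0.04,0,0,0,-1,0,0,0.08,0,0,0,-1,0,0,0.12,0,0,0,-1,0,0,0.14,0,0,0,-1,0,0,0.15,0,0,0,-1]'

```text
t: 12.4
tool_pos: [512.9, -288.5, 60.1]
tool_rot: [0.985, 0.172, -0.0, -0.0]
contact_force: [0.0, 0.7, -3.0]
opening: 16.1
gripper_force: 58.7
```

Not seated yet (force is still the load). Lowering in small steps.

Emit:
move_arm --motion '[0,0,0.02,0,0,0,-1,0,0,0.04,0,0,0,-1,0,0,0.04,0,0,0,-1]'

```text
t: 12.78
tool_pos: [513.0, -288.6, 59.8]
tool_rot: [0.985, 0.172, 0.0, 0.0]
contact_force: [-2.4, 1.0, 6.3]
opening: 16.2
gripper_force: 59.7
```

Contact at z≈59.9, as expected when seated. Now releasing.

Emit:
move_arm --motion '[0,0,-0.03,0,0,0,0.3,0,0,-0.03,0,0,0,0.3,0,0,-0.03,0,0,0,0.3,0,0,-0.03,0,0,0,0.3,0,0,-0.03,0,0,0,0.3,0,0,-0.03,0,0,0,0.3,0,0,-0.03,0,0,0,0.3]'

```text
t: 13.65
tool_pos: [512.9, -288.5, 59.7]
tool_rot: [0.985, 0.172, -0.0, -0.0]
contact_force: [-0.6, -0.1, -0.3]
opening: 55.2
gripper_force: 0.0
```

```bash
python3 - <<'E'
from h import *
s=manip.observe();print(pose(s)[:3,3].round(1),s['opening'],s['contact_force'],s['gripper_force'],s['t'])
g=grab('side');c=grab('scene');f=grab('wrist')
for n,q in(('scene',c),('side',g)):
    for z in(62,): 
        uv=proj(q,[512.8,-287.8,z]).astype(int)
        for lo in(105,125,145):
            m=mask(q,*map(int,uv),31,lo);o=outl(m);e=[plane(q,p,z) for p in o];print(n,lo,m.sum(),*circ(e),circ(e,48.5))
def c2(f,u,v,r): return cv2.resize(f['color'][v-r:v+r,u-r:u+r],(260,260),interpolation=cv2.INTER_CUBIC)
cv2.imwrite('pics/w7.png',np.hstack([c2(c,181,180,36),c2(g,319,136,36),c2(f,278,260,140)]))
E
```

```text
[ 512.9 -288.5   59.7] 55.249832703485076 [-0.59642628 -0.1159687  -0.29064766] 0.0 13.65
scene 105 150 [ 527.6 -202.1   29.5] 6.28 (array([ 526.8, -175.4]), np.float64(7.86))
scene 125 111 [ 514.  -286.6   44.5] 1.83 (array([ 511.4, -290.8]), np.float64(1.99))
scene 145 9 [ 493.7 -325.5    4.9] 0.38 (array([ 458.6, -292.4]), np.float64(2.32))
side 105 345 [ 489.3 -375.5   52.4] 12.78 (array([ 485.6, -374.3]), np.float64(13.37))
side 125 287 [ 467.6 -361.5   44.2] 11.28 (array([ 472.6, -360.8]), np.float64(11.61))
side 145 4 [ 499.1 -243.7    2.8] 0.63 (array([ 527.8, -204.8]), np.float64(1.04))
```

View pics/w7.png

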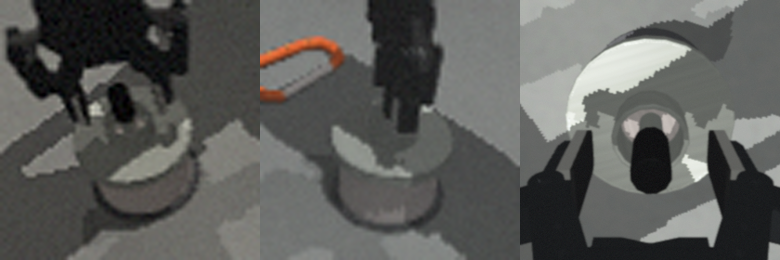

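The lids sit level on the canister: scene panel (130,140), side panel (385,165). The fingers are open and clear of the knob at (650,160). Now down to the collar.

Emit:
move_arm --motion '[0,0,0.15,0,0,0,0.3,0,0,0.3,0,0,0,0.3,0,0,0.42,0,0,0,0.3,0,0,0.52,0,0,0,0.3,0,0,0.58,0,0,0,0.3,0,0,0.6,0,0,0,0.3,0,0,0.6,0,0,0,0.3]'

```text
t: 14.68
tool_pos: [512.9, -288.5, 35.8]
tool_rot: [0.985, 0.172, 0.0, 0.0]
contact_force: [0.1, 0.5, 0.5]
opening: 55.4
gripper_force: 0.0
```

Emit:
move_arm --motion '[0,0,0,0,0,0,0,0,0,0,0,0,0,-0.2,0,0,0,0,0,0,-0.4,0,0,0,0,0,0,-0.4,0,0,0,0,0,0,-0.4,0,0,0,0,0,0,-0.4]' --squeeze 40

```text
t: 15.42
tool_pos: [513.1, -288.7, 36.2]
tool_rot: [0.985, 0.172, 0.0, 0.0]
contact_force: [-0.7, -0.5, 5.8]
opening: 38.0
gripper_force: 41.1
```

Holding the collar (38 mm). Lifting slowly at first.

Emit:
move_arm --motion '[0,0,-0.05,0,0,0,-0.4,0,0,-0.15,0,0,0,-0.4,0,0,-0.3,0,0,0,-0.4,0,0,-0.55,0,0,0,-0.4,0,0,-0.9,0,0,0,-0.4,0,0,-1.3,0,0,0,-0.4,0,0,-1.7,0,0,0,-0.4,0,0,-2.1,0,0,0,-0.4,0,0,-2.35,0,0,0,-0.4,0,0,-2.5,0,0,0,-0.4]' --squeeze 50

```text
t: 16.68
tool_pos: [513.0, -288.6, 136.6]
tool_rot: [0.985, 0.172, 0.0, 0.0]
contact_force: [-0.3, 0.1, -0.9]
opening: 38.1
gripper_force: 50.2
```

Emit:
move_arm --motion '[0,0,0,0,0,0,-0.4,0,0,0,0,0,0,-0.4,0,0,0,0,0,0,-0.4,0,0,0,0,0,0,-0.4]'

```text
t: 17.18
tool_pos: [512.7, -288.4, 135.3]
tool_rot: [0.985, 0.172, -0.0, -0.0]
contact_force: [0.4, -0.3, -1.8]
opening: 37.9
gripper_force: 50.2
```

```bash
python3 - <<'E'
from h import *
s=manip.observe();print(pose(s)[:3,3].round(1),s['opening'],s['contact_force'],s['gripper_force'],s['t'])
g=grab('side')
# knob (z 85-116) and lid flange on the canister, seen from the side; cap bottom about z 150
for z in(59,100,116,150): print(z,proj(g,[513,-288,z]).round(0))
a,b=proj(g,[513,-288,150]),proj(g,[513,-288,59])
for y in range(int(a[1])-10,int(b[1])+16,3): print(y,[int(v) for v in g['color'][y,290:350:4].mean(1)])
E
```

```text
[ 512.7 -288.4  135.3] 37.86987479834236 [ 0.37688847 -0.30331516 -1.76792635] 50.223381498944946 17.175
59 [319. 138.]
100 [320. 127.]
116 [320. 122.]
150 [321. 112.]
102 [124, 125, 122, 121, 120, 72, 76, 68, 33, 36, 35, 129, 118, 121, 120]
105 [120, 123, 121, 124, 76, 69, 75, 73, 61, 34, 134, 166, 126, 123, 123]
108 [121, 123, 122, 127, 145, 72, 71, 73, 51, 36, 163, 163, 140, 124, 120]
111 [124, 132, 127, 92, 139, 142, 73, 69, 44, 36, 163, 127, 92, 126, 123]
114 [101, 95, 79, 57, 91, 143, 142, 72, 68, 72, 96, 96, 86, 122, 124]
117 [125, 79, 76, 91, 71, 89, 145, 93, 71, 95, 98, 92, 96, 125, 123]
120 [76, 77, 120, 68, 76, 77, 80, 100, 88, 67, 73, 75, 126, 124, 124]
123 [73, 117, 72, 77, 74, 74, 73, 52, 70, 93, 119, 127, 126, 127, 124]
126 [94, 76, 69, 71, 73, 75, 75, 29, 30, 73, 127, 127, 125, 128, 123]
129 [75, 73, 74, 76, 76, 78, 77, 30, 28, 72, 75, 124, 125, 124, 129]
132 [75, 75, 74, 73, 74, 92, 92, 44, 66, 122, 71, 74, 127, 126, 128]
135 [77, 74, 71, 78, 87, 93, 92, 71, 91, 92, 124, 73, 72, 128, 124]
138 [128, 78, 74, 74, 90, 92, 90, 78, 93, 94, 122, 124, 76, 73, 125]
141 [127, 125, 75, 78, 85, 93, 100, 91, 95, 93, 122, 76, 73, 72, 72]
144 [121, 111, 70, 78, 85, 161, 183, 178, 93, 94, 103, 75, 70, 73, 76]
147 [117, 105, 60, 57, 87, 99, 94, 149, 143, 88, 88, 77, 74, 74, 74]
150 [120, 108, 108, 59, 85, 98, 106, 111, 115, 90, 87, 75, 74, 77, 76]
```

The load is about 1.5 N, so it is the cap alone. It has been raised 99 mm, and the knob still stands on the canister at (320,127), right where a seated lid's knob should be. Handing in.

```bash
python3 -c "
from cell import manip
print(manip.sign_off())"
```

```text
the job is handed in; nothing more can be done
None
```

I handed the job in, but the sign-off returned no verdict: both lids went onto the sleeve's canister, the knob was let go, and the cap is held by its collar about 108 mm above the inner lid's underside, with the inner lid still seated.

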